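Find the uncaught cover of the bench service duct and push it open

TASK

I need the outlets inside the white service duct on the bench: of its four identical covers three are held by their catches and one has been let off, and you cannot see which. Press with the fingertips on the blue strip of one cover after another until you find the one that rocks, then push that cover on round until it stands upright. Only press and push: do not grip any cover, and leave the other things on and around the duct where they are.

Things in the scene. Friction and masses are not known exactly. Their poses are not given: they have to be found in the camera images.
- duct: White steel service duct fixed on the bench, 600 long (its y) x 148 deep (x) x 80 mm high; origin at the centre of its underside, x to its far side, y to the left. In its flat top (80 mm up) sit four covers at 112 mm spacing in 100 x 100 mm openings, 12 mm bars between; the well under each is clear down to 25 mm above the bench. End pieces 80 mm long.
- cover1_mid (a point): Centre of the left-most cover as the robot sees it: grey steel plate 96 x 96 x 4 mm, flush with the duct's top. The point lies on its pivot, 2 mm under the top face; axes tilt with the cover: x from pivot to far edge, y along the pivot, z out of the top face. A painted blue strip, 18 x 60 mm, marks where to press: its middle is 34 mm from the pivot on the far half.
- cover2_mid (a point): Centre of the second from left cover as the robot sees it: grey steel plate 96 x 96 x 4 mm, flush with the duct's top. The point lies on its pivot, 2 mm under the top face; axes tilt with the cover: x from pivot to far edge, y along the pivot, z out of the top face. A painted blue strip, 18 x 60 mm, marks where to press: its middle is 34 mm from the pivot on the far half.
- cover3_mid (a point): Centre of the third from left cover as the robot sees it: grey steel plate 96 x 96 x 4 mm, flush with the duct's top. The point lies on its pivot, 2 mm under the top face; axes tilt with the cover: x from pivot to far edge, y along the pivot, z out of the top face. A painted blue strip, 18 x 60 mm, marks where to press: its middle is 34 mm from the pivot on the far half.
- cover4_mid (a point): Centre of the right-most cover as the robot sees it: grey steel plate 96 x 96 x 4 mm, flush with the duct's top. The point lies on its pivot, 2 mm under the top face; axes tilt with the cover: x from pivot to far edge, y along the pivot, z out of the top face. A painted blue strip, 18 x 60 mm, marks where to press: its middle is 34 mm from the pivot on the far half.
- cover1 (a joint): Tilt of the left-most cover about a pin along the duct through its middle: 0 flush, grows as the far (blue) half goes down and the near half rises, 1.57 upright at its stop (48 mm above the top, 48 below). On its catch it tilts under 0.03. Let off, it runs from -0.05 to 1.57, needs about 2 N at the blue strip and stays where left. One of the four is let off, any one, alike to the eye.
- cover2 (a joint): Tilt of the second from left cover about a pin along the duct through its middle: 0 flush, grows as the far (blue) half goes down and the near half rises, 1.57 upright at its stop (48 mm above the top, 48 below). On its catch it tilts under 0.03. Let off, it runs from -0.05 to 1.57, needs about 2 N at the blue strip and stays where left. One of the four is let off, any one, alike to the eye.
- cover3 (a joint): Tilt of the third from left cover about a pin along the duct through its middle: 0 flush, grows as the far (blue) half goes down and the near half rises, 1.57 upright at its stop (48 mm above the top, 48 below). On its catch it tilts under 0.03. Let off, it runs from -0.05 to 1.57, needs about 2 N at the blue strip and stays where left. One of the four is let off, any one, alike to the eye.
- cover4 (a joint): Tilt of the right-most cover about a pin along the duct through its middle: 0 flush, grows as the far (blue) half goes down and the near half rises, 1.57 upright at its stop (48 mm above the top, 48 below). On its catch it tilts under 0.03. Let off, it runs from -0.05 to 1.57, needs about 2 N at the blue strip and stays where left. One of the four is let off, any one, alike to the eye.
- meter: Bystander: yellow hand multimeter lying on its back on the bench to the left of the duct, 165 (its x) x 80 x 44 mm high; origin at the centre of its underside
- driver: Bystander: screwdriver lying on the bench, about 200 mm long along its x
- board: Bystander: green circuit board on the bench to the right of the duct, 70 x 100 x 21 mm over its parts; origin at the centre of its underside
- spool: Bystander: solder spool standing on the duct's left end piece, 52 mm across, 30 mm high; origin at the centre of its underside
- jar: Bystander: small amber jar with a black cap standing on the duct's right end piece, 42 mm across, 30 mm high; origin at the centre of its underside
- wash: Bystander: white bottle with a red cap standing beyond the duct, 64 mm across, 165 mm high; origin at the centre of its underside
- bin: Bystander: yellow open parts bin beyond the duct, 120 x 160 x 75 mm high; origin at the centre of its underside

How it is judged:
On the way:
1. the fingers press the free cover and it rocks (tilts by more than 0.1 rad) (value of joint any of cover1, cover2, cover3, cover4 above 0.1 rad and contact force between the fingers and duct above 0.3 N), for 0.05 s.
At the end, for the whole second after the job is handed in: The free cover stands upright (tilted by more than 1.3 rad, about 75 degrees; its stop is at 90) and at rest, and the other three covers are shut (within 0.05 rad of flush) (((value of joint cover1 above 1.3 rad and velocity of joint cover1 between -0.05 and 0.05 rad/s and value of joint each of cover2, cover3, cover4 below 0.05 rad) or (value of joint cover2 above 1.3 rad and velocity of joint cover2 between -0.05 and 0.05 rad/s and value of joint each of cover1, cover3, cover4 below 0.05 rad) or (value of joint cover3 above 1.3 rad and velocity of joint cover3 between -0.05 and 0.05 rad/s and value of joint each of cover1, cover2, cover4 below 0.05 rad) or (value of joint cover4 above 1.3 rad and velocity of joint cover4 between -0.05 and 0.05 rad/s and value of joint each of cover1, cover2, cover3 below 0.05 rad))); the robot touches nothing.
It fails at once if a bystander is lifted, carried or pushed more than 25 mm from its place, or the bottle or jar is tipped over (distance of any of meter, driver, board, spool, jar, wash, bin from where it was at the start of the episode above 0.025 m or angle between any of wash, jar's own z axis and vertical above 0.5 rad).
It fails at once if a tilted cover is gripped: its plate lies between the finger pads ((value of joint cover1 above 0.3 rad and x of the grasp point in the frame of cover1_mid between -0.046 and 0.046 m and y of the grasp point in the frame of cover1_mid between -0.046 and 0.046 m and z of the grasp point in the frame of cover1_mid between -0.003 and 0.003 m) or (value of joint cover2 above 0.3 rad and x of the grasp point in the frame of cover2_mid between -0.046 and 0.046 m and y of the grasp point in the frame of cover2_mid between -0.046 and 0.046 m and z of the grasp point in the frame of cover2_mid between -0.003 and 0.003 m) or (value of joint cover3 above 0.3 rad and x of the grasp point in the frame of cover3_mid between -0.046 and 0.046 m and y of the grasp point in the frame of cover3_mid between -0.046 and 0.046 m and z of the grasp point in the frame of cover3_mid between -0.003 and 0.003 m) or (value of joint cover4 above 0.3 rad and x of the grasp point in the frame of cover4_mid between -0.046 and 0.046 m and y of the grasp point in the frame of cover4_mid between -0.046 and 0.046 m and z of the grasp point in the frame of cover4_mid between -0.003 and 0.003 m)).
It also fails if it takes over 45 s, if anything falls off the work surface, if the arm or the gripper's body presses on something with over 40 N, if the wrist force passes 120 N, or if a joint passes its speed limit or range.

ROBOT

A 6-joint arm with a two-finger parallel gripper is mounted at the origin on the work surface. World frame = base frame: x ahead of the robot, y to its left, z up, the work surface at z = 0. Lengths are in m, angles in rad, forces in N, time in s.
With the tool pointing down it reaches from about 0.3 to 0.875 m from the base axis. Payload 6.4 kg.
Tool frame: the origin (TCP) lies midway between the tips of the shut fingers; the grasp point (between the pads) lies 19 mm behind it; y points along the fingers, x is the direction in which the jaws open and shut, and the axes are right-handed (so a half turn about y gives the same grasp; the last joint's range is limited). The gripper opens to 85 mm and grips with 20 to 120 N. Pads are 22 mm wide; open, the fingers measure 114 mm over their backs; the gripper's body (76 mm by 85 mm) begins 54 mm behind the grasp point. The pads swing forward as they close: fully open they stand 13 mm farther back than shut.
Start: joints at [-1.513, 0.181, 1.607, -0, 1.354, -0.206], TCP at [0.15, -0.555, 0.231] pointing down, gripper open.
Joint ranges: [-2.99, 2.99], [-0.89, 2.07], [0.3, 2.58], [-1.14, 4.28], [0, 2.63], [-3.12, 3.12]. Speed limits (rad/s): [2.57, 2.57, 3.01, 3.14, 3.14, 3.14].

INTERFACE

Orientations are given as a unit quaternion [w, x, y, z].
In Python, from bench import ctrl gives the robot as it stands.
- The arm moves only by the tool step_arm, never from a script. Its argument "commands" is a list of rows, each a list of 7 numbers: the turn, a rotation vector about the tool's x, y, z in units of 6 degrees (1.0 is 6 degrees), then the shift along the tool's x, y, z in units of 30 mm (1.0 is 30 mm), then the opening, from 0 (shut) to 1 (fully open). A call has 1 to 10 rows; each row shifts and turns the commanded pose from where the row before left it, along the tool's axes as they then stand; what a row does not reach is not made up. A row lasts 1/10 s, in which the tool goes at most 50 mm and 8.59 degrees, less where a joint would pass 70% of its speed; a pose out of reach is approached as far as the arm can. A call with a number of a shift or a turn outside -1 to 1 is refused whole. A call with a gripper value outside its range is refused whole. The fingers move at their own pace and stop on an object; the grip force is fixed at half the most. Time passes only in rows, so rows that do not move let the fingers close. It gives the time, the measured TCP pose, the force and the opening at its end, in the units of the state.
- ctrl.get_obs(): the state, without advancing time (a new reading comes with each control period).
- ctrl.camera(name): name is "scene" or "top" or "wrist"; returns (picture, depth): 420x560x3 uint8, blue, green, red; 420x560 float32, m along the optical axis (not along the pixel's ray), 0 where there is no reading.
- ctrl.get_calibration(name): a dict with "intrinsics" (3x3 intrinsics, pixels), "R" (3x3) and "t" (3): a world point X has camera coordinates R X + t. Camera axes: x right, y down, z forward; pixel columns grow to the right and rows downward; lengths in m; the calibration is good to about 2 mm. The wrist camera is an equidistant fisheye: a pixel r from the principal point sees the ray r / f radians off the axis. A picture is of the moment at which its call begins: read the wrist's pose just before it. get_calibration takes no time and is no camera call; for the wrist camera it gives the pose at the moment of the call.
- ctrl.hand_in(): hands the job in, once; it reports no verdict.
Trained networks look in the newest picture that a camera, given by its name, has taken for a name from the list of things; names that differ only in an ending like _2 or _b are one class to them, and where a whole thing is asked for, a point or a joint stands for the part that bears it (a point fixed in the world has none). Each returns a list of dicts, best first, with "p" (0 to 1); they miss things now and then, are a little off and sometimes report something else, mostly with a low value. They report only what shows in the picture. A call takes as long as a camera call.
- ctrl.boxes_of(thing, camera): "point" ([x, y, z] in m, in the coordinates of the camera as it stood for that picture, good to about 4 mm: the middle of the surface that is visible of it).
- ctrl.silhouettes(thing, camera): "pixels" (420x560 bool, what is visible of it).
The state is a dict: "time_s": time; "q": joint angles; "dq": joint speeds; "joint_efforts": joint torques, N m; "eef_pos": TCP position; "eef_rot": TCP orientation; "wrist_force": force on the tool from outside, world axes, zero at the start; "torque": the same for the moment, N m; "opening": opening from 0.0 (shut) to 1.0 (fully open).
Only numpy, scipy, OpenCV 4.12 (cv2) and the standard library are available. Lean on these libraries where they do the work, as an engineer would, in place of code of your own. Each camera call takes 0.05 s, during which the arm holds its last target.

## Working session

There is one attempt and no reset: what is moved stays moved. The work goes in short steps, Python scripts to look and compute and a tool call to move; the robot and the scene stay as the last step left them, time stands still between calls to the robot, and variables do not carry over. Pictures are saved under pics/ and viewed, and the job is handed in when it is done.

Besides the shell and the picture viewer there is one more tool, called by a JSON object that holds its "name" and its "arguments". step_arm: Moves the arm, as the interface text tells. Its arguments: {"type":"object","properties":{"commands":{"type":"array"}},"required":["commands"]}

```bash
mkdir -p pics; python3 - <<'E'
from bench import ctrl
import cv2,numpy as np
for n in ["scene","top"]:
    im,d=ctrl.camera(n); cv2.imwrite(f"pics/{n}0.png",im)
    c=ctrl.get_calibration(n); R=np.array(c["R"]);t=np.array(c["t"])
    print(n,np.array(c["intrinsics"]).round(1).tolist(),(-R.T@t).round(3))
    for k in ["duct","cover1_mid","cover2_mid","cover3_mid","cover4_mid","spool","jar","wash","bin"]:
        for o in ctrl.boxes_of(k,n)[:4]:
            print(k,round(o["p"],2),(R.T@(np.array(o["point"])-t)).round(3))
o=ctrl.get_obs(); print({k:np.round(v,3).tolist() for k,v in o.items()})
E
```

```text
scene [[494.5, 0.0, 278.7], [0.0, 494.5, 208.9], [0.0, 0.0, 1.0]] [ 1.397 -0.252  0.98 ]
duct 0.56 [ 0.549 -0.008  0.081]
cover1_mid 0.97 [0.494 0.186 0.081]
cover2_mid 0.73 [0.505 0.069 0.081]
cover3_mid 0.85 [ 0.51  -0.037  0.082]
cover4_mid 0.97 [ 0.52  -0.154  0.085]
spool 0.62 [0.495 0.273 0.11 ]
jar 0.69 [ 0.541 -0.245  0.107]
jar 0.16 [0.496 0.274 0.111]
wash 0.73 [ 0.766 -0.113  0.102]
bin 0.85 [0.766 0.083 0.033]
top [[449.6, 0.0, 277.5], [0.0, 449.6, 205.4], [0.0, 0.0, 1.0]] [ 0.504 -0.017  1.343]
duct 0.57 [0.505 0.016 0.078]
cover1_mid 0.98 [0.492 0.183 0.083]
cover1_mid 0.2 [ 0.525 -0.151  0.082]
cover2_mid 0.63 [0.505 0.069 0.082]
cover3_mid 0.58 [ 0.512 -0.04   0.079]
cover4_mid 0.57 [ 0.52  -0.151  0.077]
spool 0.51 [0.489 0.277 0.109]
jar 0.68 [0.495 0.182 0.081]
jar 0.55 [ 0.533 -0.241  0.114]
wash 0.8 [ 0.737 -0.111  0.112]
bin 0.69 [0.788 0.088 0.001]
{'time_s': 1.0, 'q': [-1.513, 0.181, 1.607, -0.0, 1.354, -0.206], 'dq': [0.0, 0.001, 0.002, -0.001, -0.001, -0.001], 'joint_efforts': [-0.0, -44.485, -35.169, -0.0, 0.001, -0.0], 'eef_pos': [0.15, -0.555, 0.231], 'eef_rot': [-0.561, 0.561, -0.43, 0.43], 'wrist_force': [0.289, -0.396, 0.261], 'torque': [0.031, 0.007, 0.005], 'opening': 0.996}
```

View images.

View pics/scene0.png

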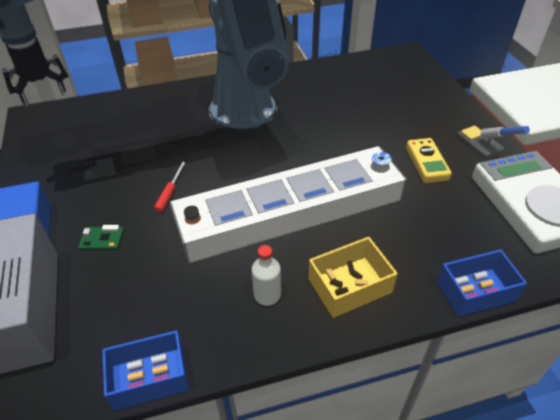

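View pics/top0.png

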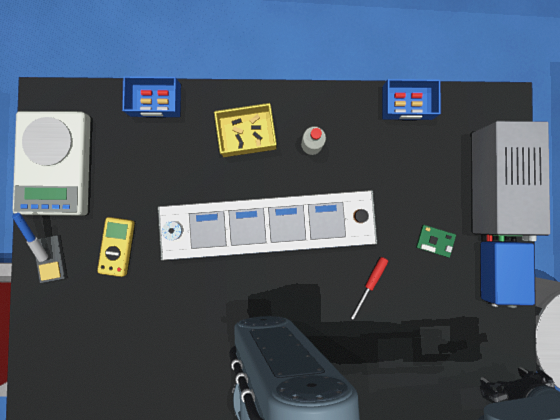

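```bash
cat > h.py <<'E'
from bench import ctrl
import cv2,numpy as np
from scipy.spatial.transform import Rotation as Ro
def strips(im,d,n):
    c=ctrl.get_calibration(n);K=np.array(c["intrinsics"]);R=np.array(c["R"]);t=np.array(c["t"])
    h=cv2.cvtColor(im,cv2.COLOR_BGR2HSV)
    m=((h[...,0]>100)&(h[...,0]<125)&(h[...,1]>120)&(h[...,2]>80)).astype(np.uint8)
    N,l,s,ce=cv2.connectedComponentsWithStats(m)
    out=[]
    for i in range(1,N):
        if not 60<s[i,4]<900: continue
        v,u=np.where(l==i)
        r=np.linalg.inv(K)@np.vstack([u,v,np.ones(len(u))])
        o=-R.T@t; w=R.T@r; P=o[:,None]+w*((0.08-o[2])/w[2])
        p=P.mean(1)
        if 0.35<p[0]<0.68 and abs(p[1])<0.3: out.append((p.round(4),s[i,4]))
    return out
E
python3 - <<'E'
from h import *
for n in ["top","scene"]:
    im=cv2.imread(f"pics/{n}0.png")
    for x in strips(im,None,n): print(n,x)
o=ctrl.get_obs();q=o["eef_rot"];print(Ro.from_quat(np.r_[q[1:],q[0]]).as_matrix().round(3))
E
```

```text
top (array([ 0.5537, -0.147 ,  0.08  ]), np.int32(111))
top (array([ 0.5441, -0.0356,  0.08  ]), np.int32(114))
top (array([0.5347, 0.0768, 0.08  ]), np.int32(115))
top (array([0.5253, 0.1882, 0.08  ]), np.int32(113))
scene (array([0.5325, 0.0753, 0.08  ]), np.int32(62))
scene (array([ 0.5423, -0.0357,  0.08  ]), np.int32(66))
scene (array([ 0.5522, -0.1476,  0.08  ]), np.int32(70))
[[ 0.261 -0.     0.965]
 [-0.965  0.     0.261]
 [-0.    -1.    -0.   ]]
```

{"name": "step_arm", "arguments": {"commands": [[0,0.85,0,0,0,0,0],[0,0.86,0,0,0,0,0],[0,0,0,-0.85,0,1,0],[0,0,0,-0.85,0,1,0],[0,0,0,-0.85,0,1,0],[0,0,0,-0.85,0,1,0],[0,0,0,-0.85,0,1,0],[0,0,0,-0.85,0,1,0],[0,0,0,-0.85,0,1,0],[0,0,0,-0.85,0,1,0]]}}

```text
time_s: 2.0
eef_pos: [0.3728, -0.3303, 0.2315]
eef_rot: [-0.521, 0.521, -0.478, 0.479]
wrist_force: [0.5, -0.7, 0.6]
opening: -0.001
```

{"name": "step_arm", "arguments": {"commands": [[0,0,0,-0.85,0,1,0],[0,0,0,-0.85,0,1,0],[0,0,0,-0.85,0,1,0],[0,0,0,-0.85,0,1,0],[0,0,0,-0.85,0,1,0],[0,0,0,0,0,0,0]]}}

```text
time_s: 2.6
eef_pos: [0.5129, -0.1885, 0.2314]
eef_rot: [0.522, -0.521, 0.477, -0.477]
wrist_force: [-0.7, -0.5, 0.2]
opening: 0.005
```

```bash
cat >> h.py <<'E'
S=np.array([[0.525,0.188],[0.534,0.0765],[0.5435,-0.0356],[0.553,-0.147]])
def rep(target=None):
    o=ctrl.get_obs();q=np.array(o["eef_rot"]);R=Ro.from_quat(np.r_[q[1:],q[0]]).as_matrix()
    print("t",round(o["time_s"],2),"p",np.round(o["eef_pos"],4),"F",np.round(o["wrist_force"],2),"op",round(o["opening"],2),"z",R[:,2].round(3),"y",R[:,1].round(3))
    if target is not None: print("units",(R.T@(np.array(target)-o["eef_pos"])/0.03).round(2))
    return o,R
E
python3 - <<'E'
from h import *
rep([*S[3],0.1])
im,d=ctrl.camera("wrist");cv2.imwrite("pics/w1.png",im)
E
```

```text
t 2.6 p [ 0.5129 -0.1885  0.2314] F [-0.67 -0.47  0.16] op 0.0 z [0.996 0.089 0.001] y [ 0.001  0.001 -1.   ]
units [-1.25  4.38  1.45]
```

View pics/w1.png

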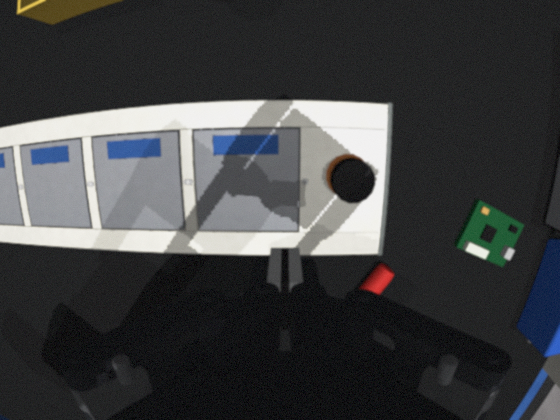

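{"name": "step_arm", "arguments": {"commands": [[0,0,0,-0.65,0,0.75,0],[0,0,0,-0.6,0,0.7,0],[0,0,0,0,1,0,0],[0,0,0,0,1,0,0],[0,0,0,0,1,0,0],[0,0,0,0,1,0,0],[0,0,0,0,0.4,0,0],[0,0,0,0,0.2,0,0],[0,0,0,0,0,0,0]]}}

```text
time_s: 3.55
eef_pos: [0.5506, -0.1513, 0.0935]
eef_rot: [-0.521, 0.521, -0.479, 0.479]
wrist_force: [0.2, 0.5, 0.2]
opening: 0.002
```

```bash
python3 - <<'E'
from h import *
rep([*S[3],0.08])
E
```

```text
t 3.55 p [ 0.5506 -0.1513  0.0935] F [0.17 0.54 0.19] op 0.0 z [ 0.996  0.084 -0.   ] y [-0. -0. -1.]
units [-0.14  0.45  0.09]
```

{"name": "step_arm", "arguments": {"commands": [[0,0,0,-0.12,0.25,0.08,0],[0,0,0,0,0.15,0,0],[0,0,0,0,0.1,0,0],[0,0,0,0,0.05,0,0],[0,0,0,0,0,0,0]]}}

```text
time_s: 4.05
eef_pos: [0.5534, -0.147, 0.0798]
eef_rot: [0.521, -0.521, 0.478, -0.479]
wrist_force: [-8.1, 3.0, 19.7]
opening: 0.006
```

{"name": "step_arm", "arguments": {"commands": [[0,0,0,0,-0.5,0,0],[0,0,0,-1,0,0,0],[0,0,0,-1,0,0,0],[0,0,0,-1,0,0,0],[0,0,0,-0.73,0,0,0],[0,0,0,0,0.3,0,0],[0,0,0,0,0.1,0,0],[0,0,0,0,0.1,0,0],[0,0,0,0,0,0,0]]}}

```text
time_s: 4.95
eef_pos: [0.5434, -0.0363, 0.0765]
eef_rot: [-0.52, 0.52, -0.479, 0.479]
wrist_force: [-0.6, -0.4, 0.1]
opening: -0.003
```

```bash
python3 - <<'E'
from h import *
rep([*S[2],0.08])
E
```

```text
t 4.95 p [ 0.5434 -0.0363  0.0765] F [-0.63 -0.37  0.06] op -0.0 z [ 0.997  0.084 -0.   ] y [-0.  0. -1.]
units [-0.02 -0.12  0.  ]
```

{"name": "step_arm", "arguments": {"commands": [[0,0,0,0,0.15,0,0],[0,0,0,0,0.15,0,0]]}}

```text
time_s: 5.15
eef_pos: [0.5436, -0.0364, 0.0679]
eef_rot: [-0.52, 0.521, -0.478, 0.479]
wrist_force: [-1.0, -0.9, 4.9]
opening: -0.001
```

```bash
python3 - <<'E'
from h import *
rep([*S[2],0.08])
im,d=ctrl.camera("wrist");cv2.imwrite("pics/w2.png",im)
im,d=ctrl.camera("scene");cv2.imwrite("pics/s2.png",cv2.resize(im[120:280,150:430],None,fx=2.5,fy=2.5))
E
```

```text
t 5.15 p [ 0.5436 -0.0364  0.0679] F [-1.05 -0.91  4.9 ] op -0.0 z [0.996 0.084 0.001] y [ 0.001 -0.001 -1.   ]
units [-0.03 -0.4  -0.  ]
```

View pics/w2.png

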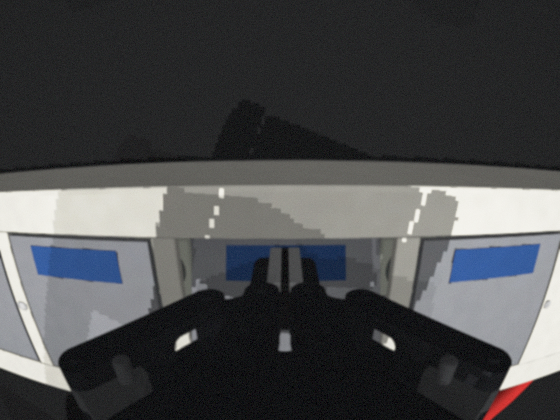

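View pics/s2.png

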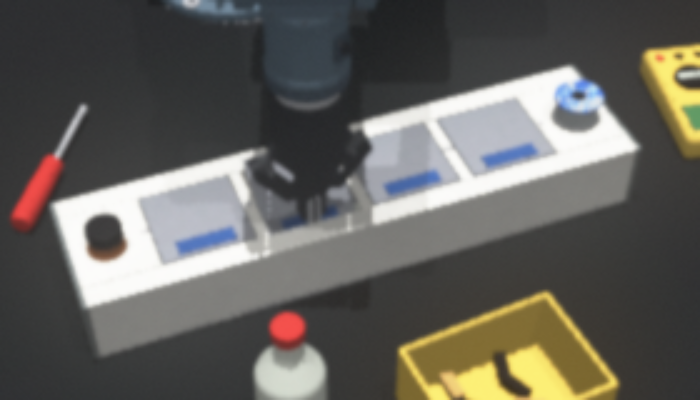

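{"name": "step_arm", "arguments": {"commands": [[-1,0,0,0,0.1,-0.1,0],[-1,0,0,0,0.1,-0.1,0],[-1,0,0,0,0.1,-0.1,0],[-1,0,0,0,0.1,-0.1,0],[0,0,0,0,0,0,0]]}}

```text
time_s: 5.75
eef_pos: [0.531, -0.0369, 0.0563]
eef_rot: [-0.4, 0.618, -0.568, 0.368]
wrist_force: [1.7, -0.8, 0.3]
opening: 0.0
```

```bash
cat >> h.py <<'E'
C=S[2]-0.034*np.array([.9964,.0845])
X=np.array([.9964,.0845,0]);Y=np.array([-.0845,.9964,0])
def tgt(dx,z): return [*(C+dx*X[:2]),z]
E
python3 - <<'E'
from h import *
o,R=rep(tgt(.012,.052)); e=np.array(o["eef_pos"])-np.r_[C,0]; print(e@X,e@Y,e[2])
im,d=ctrl.camera("scene");cv2.imwrite("pics/s3.png",cv2.resize(im[120:280,150:430],None,fx=2.5,fy=2.5))
E
```

```text
t 5.75 p [ 0.531  -0.0369  0.0563] F [ 1.68 -0.76  0.27] op 0.0 z [ 0.909  0.078 -0.409] y [-0.407 -0.035 -0.913]
units [-0.01  0.26 -0.23]
0.021466659652977022 -0.0001936377985233942 0.056335880857737095
```

View pics/s3.png

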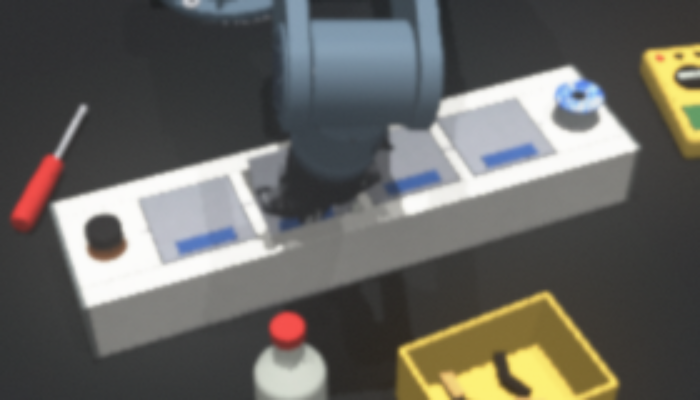

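{"name": "step_arm", "arguments": {"commands": [[0,0,0,0,0.13,-0.1,0],[0,0,0,0,0.13,-0.1,0],[0,0,0,0,0.03,-0.08,0],[0,0,0,0,0,0,0]]}}

```text
time_s: 6.2
eef_pos: [0.522, -0.0376, 0.0538]
eef_rot: [-0.404, 0.615, -0.565, 0.372]
wrist_force: [12.2, 1.6, -4.8]
opening: 0.001
```

```bash
python3 - <<'E'
from h import *
o,R=rep(tgt(.012,.052)); e=np.array(o["eef_pos"])-np.r_[C,0]; print(e@X,e@Y,e[2])
im,d=ctrl.camera("top");cv2.imwrite("pics/t4.png",cv2.resize(im[160:300,140:420],None,fx=2.5,fy=2.5))
im,d=ctrl.camera("wrist");cv2.imwrite("pics/w4.png",im)
E
```

```text
t 6.2 p [ 0.522  -0.0376  0.0538] F [12.2   1.59 -4.77] op 0.0 z [ 0.915  0.077 -0.396] y [-0.395 -0.034 -0.918]
units [-0.01  0.06  0.01]
0.012428118926831272 -0.00022525853198881543 0.05383721314067021
```

View pics/w4.png

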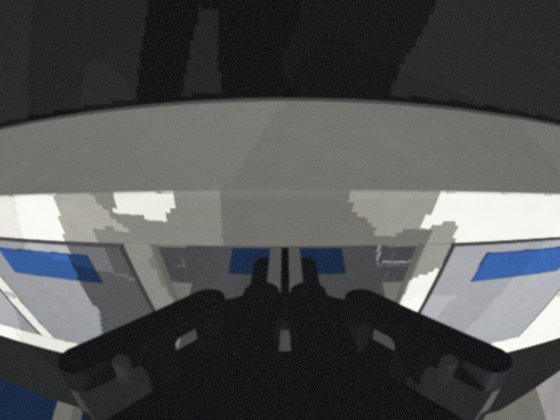

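View pics/t4.png

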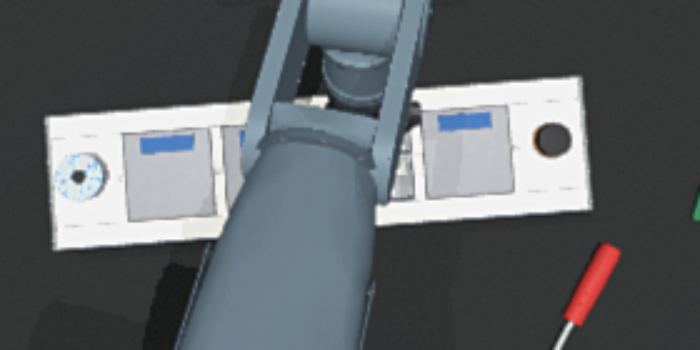

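{"name": "step_arm", "arguments": {"commands": [[0,0,0,0,0,0.2,0],[0,0,0,0,-0.5,0.05,0],[0,0,0,0,-1,0,0],[0,0,0,0,-1,0,0],[0,0,0,0,-1,0,0],[0,0,0,0,-1,0,0],[0,0,0,0,0,0,0]]}}

```text
time_s: 7.0
eef_pos: [0.5832, -0.0328, 0.1789]
eef_rot: [-0.403, 0.616, -0.565, 0.371]
wrist_force: [-0.5, -0.7, 0.0]
opening: -0.001
```

```bash
python3 - <<'E'
from h import *
rep()
im,d=ctrl.camera("scene");cv2.imwrite("pics/s5.png",cv2.resize(im[120:280,150:430],None,fx=2.5,fy=2.5))
im,d=ctrl.camera("wrist");cv2.imwrite("pics/w5.png",im)
E
```

```text
t 7.0 p [ 0.5832 -0.0328  0.1789] F [-0.46 -0.65  0.02] op -0.0 z [ 0.914  0.077 -0.399] y [-0.398 -0.036 -0.917]
```

View pics/s5.png

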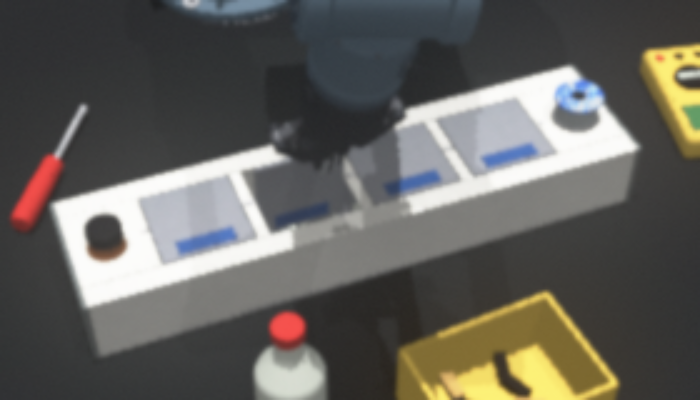

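View pics/w5.png

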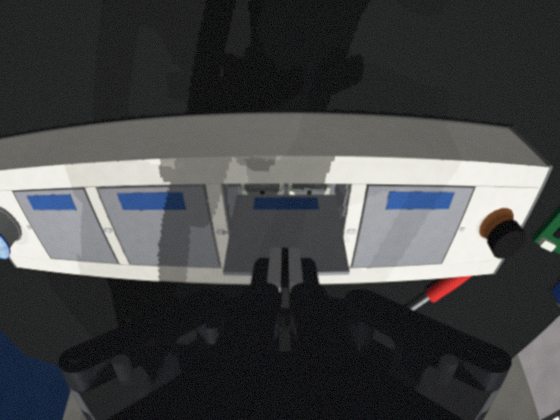

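```bash
cat >> h.py <<'E'
def wcloud(f):
    c=ctrl.get_calibration("wrist"); im,d=ctrl.camera("wrist"); cv2.imwrite(f,im)
    K=np.array(c["intrinsics"]);R=np.array(c["R"]);t=np.array(c["t"])
    v,u=np.mgrid[:420,:560]; x=(u-K[0,2])/K[0,0]; y=(v-K[1,2])/K[1,1]; r=np.hypot(x,y)+1e-9
    k=np.tan(np.minimum(r,1.5))/r
    P=np.stack([x*k*d,y*k*d,d],-1); P[d<=0]=np.nan
    W=(P-t)@R
    return im,np.stack([(W-np.r_[C,0.078])@X,(W-np.r_[C,0.078])@Y,W[...,2]-0.078],-1)
E
python3 - <<'E'
from h import *
im,L=wcloud("pics/w6.png")
for (u,v) in [(250,265),(250,250),(250,230),(280,230),(330,240),(250,215),(320,215),(285,203),(285,197),(285,189),(420,200),(420,240),(150,200)]: print(u,v,(L[v,u]*1000).round(1))
E
```

```text
250 265 [ 4.5 26.6 40.7]
250 250 [ 3.9 27.8 24.7]
250 230 [ 3.7 29.6  1.7]
280 230 [3.9 4.4 1.8]
330 240 [  3.6 -36.5  13.6]
250 215 [  4.1  31.  -17. ]
320 215 [  4.3 -30.7 -16.6]
285 203 [  3.8   0.1 -34.1]
285 197 [  3.7   0.1 -43.2]
285 189 [ -9.7   0.  -73.9]
420 200 [  36.  -110.5    1.6]
420 240 [ -10.7 -124.     1.9]
150 200 [ 37.1 110.1   2.6]
```

```bash
python3 - <<'E'
from h import *
rep(); ctrl.hand_in()
E
```

```text
t 7.15 p [ 0.5793 -0.0322  0.1733] F [-0.28  0.15 -0.36] op 0.0 z [ 0.91   0.077 -0.408] y [-0.406 -0.034 -0.913]
the job is handed in; nothing more can be done
```

The let-off cover was the third from the left (cover3). It now stands upright, and I handed the job in at about 7 s of the 45 s allowed.

- **Finding it:** I pressed the right-most cover (cover4) first with the shut fingers. It held under about 20 N without giving way, so it is on its catch. Cover3 gave way under a few newtons. I did not press cover1 or cover2, since only one cover is let off.
- **Pushing it round:** I pushed cover3 down and then towards the robot with the shut fingertips until the force rose to about 12 N at its stop. I then backed the fingers off; no cover was gripped.
- **Last checks:** Wrist-camera depth showed cover3's face at the same distance (within about 1 mm) from 43 mm below the pivot to 41 mm above it, so it is upright. The points measured on cover4 and cover2 lay at the duct's top, within about 3 mm. Cover1 I judged only by eye; it looks shut. The last pictures showed the spool, jar, screwdriver and bottle where they were; I did not measure any of the other things.
- **Robot at hand-in:** The fingertips were clear of the duct at about 173 mm up, with the wrist force near zero.

No check failed. The camera picture of the whole bench was too coarse to show the tilt, so that rests on the wrist depth alone.

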